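# Lay the mini PC down against the bench stop

## Task

The mini PC standing on edge on the blue mat has to be laid down for opening: push near its top so that it tips over towards the yellow stop rail and lies flat on the mat with its top end towards the rail. Then push it along the mat until the whole of that end sits flush against the rail. Only push it, never pick it up, and leave everything else on the bench where it is.

Things in the scene. Friction and masses are not known exactly. Their poses are not given: they have to be found in the camera images.
- pc: mini PC, silver box with two black vented broad faces, standing on a narrow edge: 120 mm wide (its x), 40 mm thick (its y), 130 mm tall (its z), 0.4 to 0.85 kg. Origin: centre of the underside as it stands; z runs up to the top end (green power button), y is square to the broad faces. One broad face looks towards the rail, up to 0.4 rad askew. It falls by itself once it leans over 17 degrees.
- pc_top (a point): centre of the mini PC's top end (130 mm along its z from pc); once it lies flat it is 40 mm high and this end points sideways
- pc_mid (a point): centre of the mini PC's volume (65 mm along its z from pc)
- rail: yellow stop rail bolted to the bench, 360 mm long (its x), 20 mm thick (its y), 30 mm high (its z). Origin: centre of its underside; its long faces, square to its y, lie 10 mm to each side. It stands to the left (+y) or to the right (-y) of the mini PC, about 0.3 m away; either long face may be the one that looks at the mini PC.
- tray: grey parts tray fixed to the bench on the side opposite the rail, 300 x 100 x 30 mm high, long side along its x; origin: centre of its underside
- router: white router, 110 x 160 x 30 mm with two antennas up to 135 mm high; loose, leave alone; origin: centre of its underside
- cleaner: blue bottle with red cap, 50 mm across, 110 mm tall; loose, leave alone; origin: centre of its underside
- drive: silver hard drive lying flat, 102 x 147 x 26 mm; loose, leave alone; origin: centre of its underside
- screwdriver: orange screwdriver lying near the robot; leave alone; origin: underside near its middle, x along the tool
- wrench: steel wrench lying near the robot; leave alone; origin: underside near its middle, x along the tool
- mug: white mug, 80 mm across, 90 mm tall; leave alone; origin: centre of its underside
- tape: black roll of tape lying flat, 90 mm across, 20 mm high; leave alone; origin: centre of its underside
There are look-alikes about, which are no part of the job. What is shaped like the pc but orange or red is not meant.

How it is judged:
By the outcome, as a careful person would: the job done as asked, in the order asked, and still so for the second after the job is handed in, with the robot touching nothing.
It also fails if it takes over 48 s, if anything falls off the work surface, if the arm or the gripper's body presses on something with over 40 N, if the wrist force passes 120 N, or if a joint passes its speed limit or range.

## Robot

A 7-joint arm with a two-finger parallel gripper is mounted at the origin on the work surface. World frame = base frame: x ahead of the robot, y to its left, z up, the work surface at z = 0. Lengths are in m, angles in rad, forces in N, time in s.
With the tool pointing down it reaches from about 0.425 to 0.875 m from the base axis. Payload 8.4 kg.
Tool frame: the origin (TCP) lies at the very end of the fingers, on their centre line; the grasp point (between the pads) lies 19 mm behind it (manip.grasp_offset is the z of the grasp point in the tool frame, in m); z points along the fingers, y is the direction in which the jaws open and shut (so a half turn about z gives the same grasp; the last joint's range is limited). The gripper opens to 87 mm and grips with 3 to 60 N. Pads are 19 mm wide; open, the fingers measure 117 mm over their backs; the gripper's body (75 mm by 190 mm) begins 51 mm behind the grasp point.
Start: joints at [-1.39, 0.333, 0.04, 1.465, -0.013, 1.343, -0.059], TCP at [0.18, 0.625, 0.223] pointing down, gripper open.
Joint ranges: [-2.58, 2.58], [-0.38, 2.09], [-1.3, 1.39], [0.25, 2.4], [-1.5, 4.64], [0.08, 2.09], [-2.65, 2.65]. Speed limits (rad/s): [2.22, 2.22, 2.79, 2.79, 3.14, 3.14, 3.14].

## Interface

Orientations are given as a 3x3 rotation matrix whose columns are the frame's x, y, z axes.
In Python, from plant import telemetry, cams, manip, spotter gives the robot as it stands.
- The arm moves only by the shell command python3 -m jog 'ROWS' [FORCE]. ROWS is JSON, one flat list of numbers, 7 for each row, row after row: the shift along the tool's x, y, z in m, then the turn, a rotation vector about the tool's x, y, z in rad, then the closure, from 0 (fully open) to 1 (shut). In form: [x, y, z, ax, ay, az, gripper, x, y, z, ax, ay, az, gripper, ...]. A call has 1 to 5 rows; each row is the pose to reach, as a shift and turn from the pose commanded when the call began, along the tool's axes at that moment; what a row does not reach only later rows make up. A row lasts 1/10 s, in which the tool goes at most 50 mm and 8.59 degrees, less where a joint would pass 70% of its speed; a pose out of reach is approached as far as the arm can. A call with a gripper value outside its range is refused whole. The fingers move at their own pace and stop on an object; FORCE is the grip in N (left out, the last holds). Time passes only in rows, so rows that repeat a pose let the fingers close. It gives the time, the measured TCP pose, the force and the opening at its end, in the units of the state.
- telemetry.state(): the state, without advancing time (a new reading comes with each control period).
- cams.camera(name): name is "side" or "top"; returns (picture, depth): 420x560x3 uint8, blue, green, red; 420x560 float32, m along the optical axis (not along the pixel's ray), 0 where there is no reading.
- cams.camera_model(name): a dict with "vertical_fov" (degrees; the focal length in pixels is half the picture's height over the tangent of half this angle, whatever the lens; pixels are square), "cx", "cy" (the principal point, pixels), "dist" ([k1, k2, p1, p2, k3] as OpenCV has them; the pictures are not rectified), "world_from_camera" (4x4, takes a point from camera to world coordinates). Camera axes: x right, y up, looking along -z (the intrinsics and any distortion apply to the point x, -y, -z); pixel columns grow to the right and rows downward; lengths in m; the calibration is good to about 2 mm. A picture is of the moment at which its call begins. camera_model takes no time and is no camera call.
- manip.finish_job(): hands the job in, once; it reports no verdict.
Trained networks look in the newest picture that a camera, given by its name, has taken for a name from the list of things; names that differ only in an ending like _2 or _b are one class to them, and where a whole thing is asked for, a point or a joint stands for the part that bears it (a point fixed in the world has none). Each returns a list of dicts, best first, with "conf" (0 to 1); they miss things now and then, are a little off and sometimes report something else, mostly with a low value. They report only what shows in the picture. A call takes as long as a camera call. They do not tell look-alikes from the thing itself.
- spotter.spot_in(camera, name): "xyz" ([x, y, z] in m, in the coordinates of the camera as it stood for that picture, good to about 4 mm: the middle of the surface that is visible of it).
- spotter.masks_of(camera, name): "region" (420x560 bool, what is visible of it).
The state is a dict: "t": time; "qpos": joint angles; "joint_velocities": joint speeds; "joint_efforts": joint torques, N m; "tcp_pos": TCP position; "orientation": TCP orientation; "contact_force": force on the tool from outside, world axes, zero at the start; "moment": the same for the moment, N m; "grip_width": opening from 0.0 (shut) to 1.0 (fully open).
Only numpy, scipy, OpenCV 4.12 (cv2) and the standard library are available. Lean on these libraries where they do the work, as an engineer would, in place of code of your own. Each camera call takes 0.05 s, during which the arm holds its last target. There are 200 camera calls.

## Working session

There is one attempt and no reset: what is moved stays moved. The work goes in short steps, Python scripts to look and compute and a shell command to move; the robot and the scene stay as the last step left them, time stands still between calls to the robot, and variables do not carry over. Pictures are saved under pics/ and viewed, about 8 in all and at most 12, crops included, and the job is handed in when it is done.

```bash
mkdir -p pics; ls; cat > h.py <<'E'
import numpy as np, cv2
from plant import telemetry, cams, manip, spotter
def model(n):
    m=cams.camera_model(n); f=210/np.tan(np.radians(m["vertical_fov"])/2)
    K=np.array([[f,0,m["cx"]],[0,f,m["cy"]],[0,0,1.]]); return K,np.array(m["dist"],float),np.array(m["world_from_camera"])
def cloud(n,d):
    K,D,T=model(n); v,u=np.mgrid[:420,:560]
    p=cv2.undistortPoints(np.stack([u,v],-1).reshape(-1,1,2).astype(np.float64),K,D).reshape(420,560,2)
    c=np.stack([p[...,0]*d,-p[...,1]*d,-d],-1)
    w=c@T[:3,:3].T+T[:3,3]; w[d<=0]=np.nan; return w
def c2w(n,x):
    K,D,T=model(n); return T[:3,:3]@np.array(x)+T[:3,3]
E
python3 - <<'E'
from h import *
s=telemetry.state(); print(s)
ims=[]
for n in("top","side"):
    im,d=cams.camera(n); cv2.imwrite(f"pics/{n}0.png",im); np.save(f"{n}0.npy",d)
    for k in ("pc","rail","tray"):
        for r in spotter.spot_in(n,k): print(n,k,round(r["conf"],2),c2w(n,r["xyz"]).round(3))
print(telemetry.state()["t"])
E
```

```text
pics
{'t': 0.0, 'qpos': array([-1.39023965,  0.33391268,  0.0399178 ,  1.46624496, -0.01346178,
        1.34328886, -0.0585298 ]), 'joint_velocities': array([-2.51701502e-04,  1.98759699e-03, -9.61917595e-06, -1.41803341e-03,
        7.81342107e-05,  7.48162785e-04, -1.08208529e-03]), 'joint_efforts': array([ 7.21861234e-04, -6.56347346e+01,  1.33564353e+00, -4.03804779e+01,
       -5.96626452e-02,  4.49188182e-02,  1.93703872e-04]), 'tcp_pos': array([0.17938599, 0.62428393, 0.22167158]), 'orientation': array([[-9.61094429e-01,  2.76219758e-01, -3.78091863e-04],
       [ 2.76220010e-01,  9.61093195e-01, -1.54182709e-03],
       [-6.25015890e-05, -1.58627797e-03, -9.99998740e-01]]), 'contact_force': array([-0.2131991 ,  0.23507849, -0.34878553]), 'moment': array([ 0.00722582,  0.00697125, -0.06722049]), 'grip_width': 1.0003695671928352}
top pc 0.97 [ 0.258 -0.243  0.132]
top pc 0.97 [0.63  0.18  0.131]
top pc 0.96 [ 0.283 -0.389  0.13 ]
top pc 0.82 [0.512 0.032 0.132]
top pc 0.56 [0.307 0.291 0.134]
top rail 0.86 [ 0.547 -0.317  0.024]
top tray 0.87 [0.566 0.335 0.004]
side pc 0.93 [ 0.266 -0.202  0.104]
side pc 0.93 [0.637 0.203 0.091]
side pc 0.62 [ 0.293 -0.377  0.092]
side pc 0.58 [0.312 0.336 0.124]
side pc 0.55 [0.522 0.053 0.092]
side rail 0.9 [ 0.549 -0.31   0.021]
side tray 0.92 [0.567 0.336 0.005]
0.4
```

View pics/top0.png

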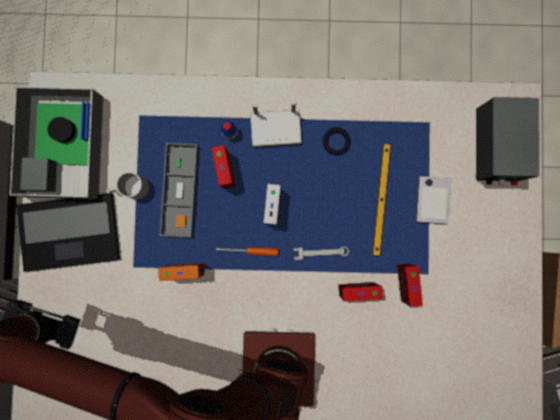

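View pics/side0.png

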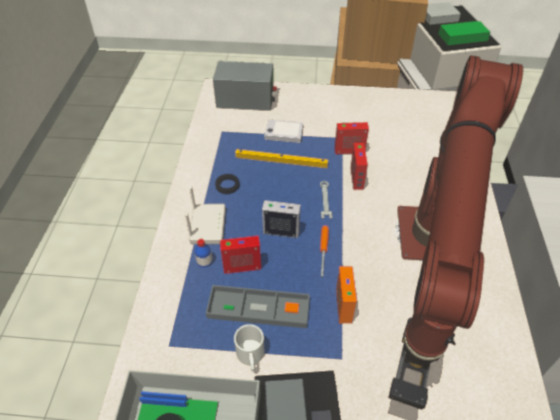

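The top picture shows five PC-shaped boxes. One is silver at (272,203), red ones are at (222,165), (362,292) and (411,285), and an orange one is at (181,272). Only the silver one on the mat fits. The rail is at (382,200), so it lies to the right (-y). I'll confirm in a crop and measure.

```bash
python3 - <<'E'
from h import *
def rect(w,sel,nm):
    p=w[sel][:,:2]; r=cv2.minAreaRect((p*1000).astype(np.float32)); print(nm,len(p),"c",np.round(r[0],1),"size",np.round(r[1],1),"ang",round(r[2],2),"mean",p.mean(0).round(4),"z",np.median(w[sel][:,2]).round(4))
for n in("top","side"):
    w=cloud(n,np.load(f"{n}0.npy")); x,y,z=w[...,0],w[...,1],w[...,2]
    rect(w,(abs(x-.512)<.09)&(abs(y-.032)<.07)&(z>.12)&(z<.14),n+" pctop")
    rect(w,(abs(x-.55)<.21)&(abs(y+.315)<.06)&(z>.02)&(z<.04),n+" rail")
    rect(w,(abs(x-.63)<.09)&(abs(y-.18)<.06)&(z>.12)&(z<.14),n+" red")
    s=(abs(x-.55)<.19)&(abs(y+.315)<.06)&(z>.024)&(z<.034)
    p=w[s][:,:2]; c=np.polyfit(p[:,0],p[:,1],1); print("rail line y=",c, np.degrees(np.arctan(c[0])))
    for nm,cx,cy,hx,hy in(("mug",.567,.48,.08,.1),):pass
a=cv2.imread("pics/top0.png")[130:280,200:400]; b=cv2.imread("pics/side0.png")[170:280,200:347]
a=cv2.resize(a,(533,400),interpolation=3); b=cv2.resize(b,(267,200),interpolation=3)
o=np.zeros((400,800,3),np.uint8); o[:,:533]=a; o[:200,533:]=b; cv2.imwrite("pics/crop0.png",o)
E
```

```text
top pctop 526 c [519.   29.8] size [ 41.  120.4] ang 85.31 mean [0.5182 0.0297] z 0.1303
top rail 727 c [ 547.4 -319.9] size [ 22.9 359.8] ang 85.04 mean [ 0.5458 -0.3192] z 0.0301
top red 533 c [633.6 185.9] size [121.2  41.6] ang 13.11 mean [0.6323 0.185 ] z 0.13
rail line y= [-0.0827613  -0.27440699] -4.731090865852731
side pctop 394 c [521.9  35.1] size [ 49.7 120.5] ang 85.32 mean [0.5212 0.0373] z 0.1282
side rail 470 c [ 532.3 -316.2] size [389.9  81.5] ang 4.59 mean [ 0.5484 -0.3124] z 0.0281
side red 467 c [636.1 189.7] size [120.7  48.1] ang 10.02 mean [0.6352 0.193 ] z 0.1284
rail line y= [-0.08665776 -0.26509759] -4.952750693865534
```

View pics/crop0.png

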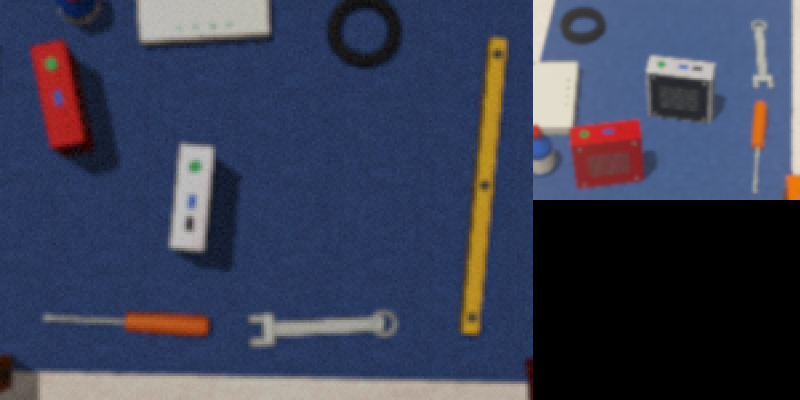

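The crop confirms it: the silver box with the green button at crop (195,166) is upright and nearly parallel to the rail at crop (485,185). The top and side fits agree. Next I check the corridor clearances and work out the approach.

```bash
cat >> h.py <<'E'
A=np.radians(4.8); D=np.array([-np.sin(A),-np.cos(A),0]); L=np.array([np.cos(A),-np.sin(A),0])  # push dir, width dir
from scipy.spatial.transform import Rotation as Ro
def delta(p,R=None):
    s=telemetry.state(); R0=np.array(s["orientation"]); R=np.column_stack([-D,-np.cross(-D,[0,0,-1.]),[0,0,-1.]]) if R is None else R
    print("t",round(s["t"],2),"tcp",s["tcp_pos"].round(4),"F",s["contact_force"].round(1),"shift",(R0.T@(np.array(p)-s["tcp_pos"])).round(4),"turn",Ro.from_matrix(R0.T@R).as_rotvec().round(4))
E
python3 - <<'E'
from h import *
w=cloud("top",np.load("top0.npy")); c=np.array([.519,.030,0])
u=(w-c)@D; v=(w-c)@L; z=w[...,2]
for nm,s in(("low v side",(v<-.06)&(v>-.2)),("high v side",(v>.06)&(v<.2))):
    m=s&(u>-.1)&(u<.33)&(z>.006)&(z<.3)
    for a in np.arange(-.1,.33,.05):
        q=m&(u>=a)&(u<a+.05)
        if q.any(): print(nm,round(a,2),"v",v[q].min().round(3),v[q].max().round(3),"zmax",z[q].max().round(3))
rl=w[(abs(u-.346)<.02)&(z>.022)&(z<.036)]
print("corridor", ((u>.03)&(u<.32)&(abs(v)<.065)&(z>.008)).sum())
delta([.5236,.085,.2217])
E
```

```text
low v side -0.1 v -0.197 -0.064 zmax 0.031
low v side -0.05 v -0.199 -0.06 zmax 0.134
low v side 0.0 v -0.2 -0.06 zmax 0.115
low v side 0.05 v -0.198 -0.06 zmax 0.013
low v side 0.1 v -0.199 -0.06 zmax 0.02
low v side 0.15 v -0.198 -0.06 zmax 0.017
low v side 0.2 v -0.199 -0.062 zmax 0.019
low v side 0.25 v -0.198 -0.063 zmax 0.016
low v side 0.3 v -0.193 -0.065 zmax 0.014
high v side -0.1 v 0.06 0.2 zmax 0.04
high v side -0.05 v 0.06 0.2 zmax 0.122
high v side 0.0 v 0.061 0.197 zmax 0.015
high v side 0.05 v 0.06 0.2 zmax 0.015
high v side 0.1 v 0.065 0.197 zmax 0.013
high v side 0.15 v 0.062 0.2 zmax 0.03
high v side 0.2 v 0.061 0.199 zmax 0.026
high v side 0.25 v 0.06 0.198 zmax 0.015
high v side 0.3 v 0.063 0.2 zmax 0.013
corridor 169
t 0.4 tcp [0.1795 0.6246 0.2224] F [-0.3 -0.2 -0.4] shift [-0.4797 -0.4236  0.0008] turn [-2.0000e-04  2.0000e-04  1.3747e+00]
```

```bash
python3 -m jog '[-0.035,-0.031,0,0,0,0.105,0.3, -0.07,-0.062,0,0,0,0.21,0.3, -0.105,-0.093,0,0,0,0.315,0.3, -0.14,-0.124,0,0,0,0.42,0.3, -0.175,-0.155,0,0,0,0.525,0.3]' 20; python3 - <<'E'
from h import *
delta([.5236,.085,.2217])
w=cloud("top",np.load("top0.npy")); c=np.array([.519,.030,0])
for q in((298,247),(298,252),(325,248),(349,246),(345,251),(337,155),(300,146),(275,147)):
    p=np.nanmedian(w[q[1]-1:q[1]+2,q[0]-1:q[0]+2].reshape(-1,3),0); print(q,p.round(3),"u,v",((p-c)@D).round(3),((p-c)@L).round(3))
E
```

```text
t: 0.9
tcp_pos: [0.3057, 0.4257, 0.2227]
orientation: [[-0.69, 0.724, 0.0], [0.724, 0.69, 0.001], [0.0, 0.0, -1.0]]
contact_force: [0.9, -0.5, 0.1]
grip_width: 0.717
t 0.9 tcp [0.3057 0.4257 0.2227] F [ 0.9 -0.5  0.1] shift [-0.3969 -0.0774  0.0008] turn [ 3.000e-04 -5.000e-04  8.454e-01]
(298, 247) [ 0.387 -0.055  0.001] u,v 0.096 -0.125
(298, 252) [ 0.371 -0.056  0.001] u,v 0.098 -0.141
(325, 248) [ 0.386 -0.143 -0.   ] u,v 0.184 -0.119
(349, 246) [ 0.394 -0.222  0.002] u,v 0.261 -0.104
(345, 251) [ 0.377 -0.208  0.004] u,v 0.249 -0.121
(337, 155) [ 0.691 -0.177  0.002] u,v 0.192 0.189
(300, 146) [ 0.718 -0.055 -0.001] u,v 0.068 0.206
(275, 147) [0.713 0.027 0.003] u,v -0.013 0.193
```

```bash
python3 -m jog '[-0.044,-0.0085,0,0,0,0.1,0.3, -0.088,-0.017,0,0,0,0.2,0.3, -0.132,-0.0255,0,0,0,0.3,0.3, -0.176,-0.034,0,0,0,0.4,0.3, -0.22,-0.0425,0,0,0,0.5,0.3]' >/dev/null; python3 -c "
from h import *
delta([.5236,.085,.2217])"
```

```text
t 1.4 tcp [0.4275 0.2377 0.2229] F [ 0.4  0.  -0.5] shift [-0.1724  0.0533  0.0011] turn [ 0.0005 -0.0008  0.3457]
```

```bash
python3 -m jog '[-0.043,0.0133,0,0,0,0.09,0.3, -0.086,0.0266,0,0,0,0.18,0.3, -0.129,0.04,0,0,0,0.27,0.3, -0.172,0.0533,0,0,0,0.346,0.3, -0.1724,0.0533,0,0,0,0.346,0.3]' >/dev/null; python3 -c "
from h import *
delta([.5236,.085,.115])"
```

```text
t 1.9 tcp [0.5259 0.0805 0.2231] F [ 0.1 -0.1  0.5] shift [ 0.0045 -0.003   0.1081] turn [ 0.0022  0.0018 -0.0075]
```

```bash
python3 -m jog '[0.004,0,0.03,0,0,0,0.3, 0.004,0,0.06,0,0,0,0.3, 0.004,0,0.09,0,0,0,0.3, 0.004,0,0.108,0,0,0,0.3, 0.004,0,0.108,0,0,0,0.3]' >/dev/null; python3 -c "
from h import *
delta([.519-.0837*.0, .030,.115])
a,_=cams.camera('top');b,_=cams.camera('side')
a=cv2.resize(a[110:280,190:400],None,fx=2,fy=2);b=cv2.resize(b[130:300,190:370],None,fx=2,fy=2)
cv2.imwrite('pics/pre.png',np.hstack([a,b]))"
```

```text
t 2.4 tcp [0.522  0.0908 0.1123] F [ 0.4 -0.8  1.2] shift [-0.0609  0.0018 -0.0026] turn [-0.0038  0.0021  0.0042]
```

View pics/pre.png

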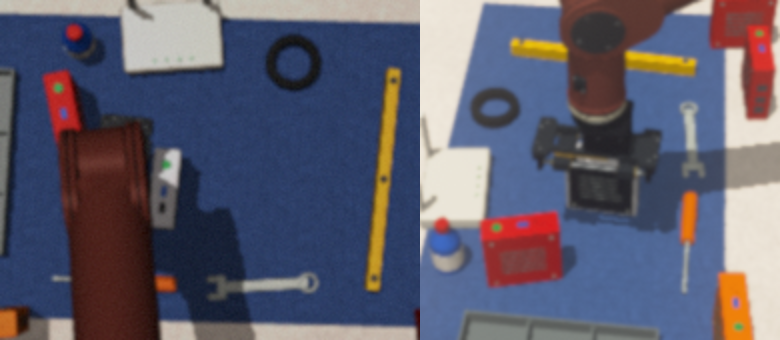

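The gripper stands centred behind the silver PC, whose top shows at about (165,185) in the left picture. All else is clear. Now I push slowly near the top.

```bash
python3 -m jog '[-0.012,0.002,0,0,0,0,0.3, -0.024,0.002,0,0,0,0,0.3, -0.034,0.002,0,0,0,0,0.3, -0.042,0.002,0,0,0,0,0.3, -0.05,0.002,0,0,0,0,0.3]'; python3 -m jog '[-0.008,0,0,0,0,0,0.3, -0.016,0,0,0,0,0,0.3, -0.022,0,0,0,0,0,0.3, -0.022,0,0,0,0,0,0.3, -0.022,0,0,0,0,0,0.3]';  python3 -c "
from h import *
delta([.519, .030,.115])
a,_=cams.camera('top');b,d=cams.camera('side')
a=cv2.resize(a[110:280,190:400],None,fx=2,fy=2);b=cv2.resize(b[130:300,190:370],None,fx=2,fy=2)
cv2.imwrite('pics/tip.png',np.hstack([a,b]))"
```

```text
t: 3.0
tcp_pos: [0.5219, 0.0401, 0.1149]
orientation: [[0.081, 0.997, 0.0], [0.997, -0.081, 0.0], [0.0, 0.0, -1.0]]
contact_force: [-0.0, 0.7, 0.4]
grip_width: 0.699
t: 3.5
tcp_pos: [0.5201, 0.0192, 0.1145]
orientation: [[0.08, 0.997, -0.0], [0.997, -0.08, 0.0], [0.0, -0.0, -1.0]]
contact_force: [-1.0, 0.3, -0.2]
grip_width: 0.701
t 3.5 tcp [0.5201 0.0192 0.1145] F [-1.   0.3 -0.2] shift [ 0.0107 -0.0019 -0.0005] turn [-0.0001 -0.      0.0036]
```

View pics/tip.png

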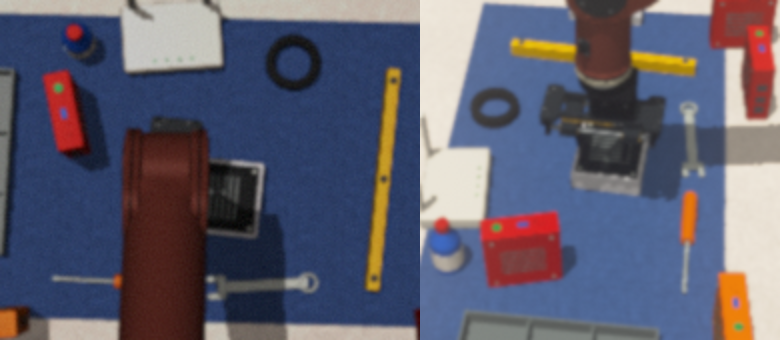

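The PC lies flat: black face up, at about (235,197) in the left picture, top end towards the rail. I back off and measure it.

```bash
python3 -m jog '[0.03,0,0,0,0,0,0.3, 0.06,0,0,0,0,0,0.3, 0.075,0,0,0,0,0,0.3, 0.075,0,0,0,0,0,0.3]' >/dev/null; cat > m.py <<'E'
from h import *
for n in("top","side"):
    im,d=cams.camera(n); w=cloud(n,d); c=np.array([.519,.030,0]); u=(w-c)@D; v=(w-c)@L; z=w[...,2]
    s=(z>.03)&(z<.05)&(abs(v)<.09)&(u>-.06)&(u<.335)
    p=(np.stack([u[s],v[s]],-1)*1000).astype(np.float32)
    print(n,s.sum(),"u",np.percentile(p[:,0],[1,99]).round(1),"v",np.percentile(p[:,1],[1,99]).round(1),"rect(u,v)",[np.round(q,1) for q in cv2.minAreaRect(p)],"z",np.median(z[s]).round(4))
    for side,sg in(("rear",0),("front",1)):
        vs=np.arange(-45,46,10); e=[np.percentile(p[abs(p[:,1]-k)<5,0],98 if sg else 2) if (abs(p[:,1]-k)<5).any() else np.nan for k in vs]; print(side,np.round(e,0))
    cv2.imwrite(f"pics/m_{n}_{telemetry.state()['t']:.2f}.png",im)
s=telemetry.state(); q=s["tcp_pos"]-c; print("tcp u,v,z",(q@D).round(4),(q@L).round(4),s["tcp_pos"][2].round(4),"t",s["t"])
delta(c)
E
python3 m.py
```

```text
top 1495 u [ 26.9 154.1] v [-59.   58.7] rect(u,v) [array([90.7, -0.2]), array([130.2, 120.4]), np.float64(0.2)] z 0.041
rear [29. 30. 28. 28. 29. 27. 29. 30. 28. 28.]
front [154. 152. 152. 153. 152. 152. 153. 153. 151. 154.]
side 198 u [ 16.7 334. ] v [-78.5  58.5] rect(u,v) [array([176.8,  -8.6]), array([125.8, 326.9]), np.float64(84.9)] z 0.038
rear [19. 21. 19. 19. 18. 19. 22. 20. 18. 19.]
front [266. 153. 296. 333. 333. 215. 233.  54.  56.  56.]
tcp u,v,z -0.0634 0.0017 0.1144 t 4.1
t 4.1 tcp [0.526  0.093  0.1144] F [-0.6 -0.8 -0.3] shift [-0.0633 -0.0019  0.1145] turn [-0.0002  0.0009  0.004 ]
```

```bash
python3 -m jog '[-0.025,0,0.005,0,0,0,0.3, -0.03,0,0.04,0,0,0.002,0.3, -0.03,-0.001,0.075,0,0,0.004,0.3, -0.03,-0.001,0.097,0,0,0.004,0.3, -0.03,-0.001,0.097,0,0,0.004,0.3]'; python3 -m jog '[-0.025,0,0,0,0,0,0.3, -0.045,0,0,0,0,0,0.3, -0.06,0,0,0,0,0,0.3, -0.075,0,0,0,0,0,0.3, -0.09,0,0,0,0,0,0.3]'; python3 -m jog '[-0.018,0,0,0,0,0,0.3, -0.036,0,0,0,0,0,0.3, -0.054,0,0,0,0,0,0.3, -0.07,0,0,0,0,0,0.3, -0.075,0,0,0,0,0,0.3]'; python3 m.py
```

```text
t: 4.6
tcp_pos: [0.5203, 0.0616, 0.0151]
orientation: [[0.086, 0.996, -0.005], [0.996, -0.086, -0.003], [-0.003, -0.005, -1.0]]
contact_force: [-0.3, -1.1, 0.6]
grip_width: 0.703
t: 5.1
tcp_pos: [0.5161, -0.0256, 0.019]
orientation: [[0.084, 0.996, 0.002], [0.996, -0.084, 0.002], [0.002, 0.002, -1.0]]
contact_force: [0.5, 4.7, 1.9]
grip_width: 0.702
t: 5.6
tcp_pos: [0.5095, -0.1018, 0.0189]
orientation: [[0.086, 0.996, 0.002], [0.996, -0.086, 0.0], [0.001, 0.002, -1.0]]
contact_force: [-0.1, 6.3, 4.6]
grip_width: 0.699
top 642 u [209.5 273.3] v [-60.2  57.8] rect(u,v) [array([240.9,  -1.1]), array([121.7,  68.8]), np.float64(88.2)] z 0.041
rear [211. 214. 215. 217. 220. 222. 225. 227. 229. 231.]
front [272. 272. 271. 273. 272. 271. 274. 272. 271. 273.]
side 198 u [116.3 331.4] v [-71.   60.7] rect(u,v) [array([225.9,  -1.1]), array([132.8, 231.7]), np.float64(82.5)] z 0.0381
rear [137. 116. 117. 141. 138. 137. 137. 135. 115. 126.]
front [309. 314. 297. 180. 175. 177. 178. 177. 175. 227.]
tcp u,v,z 0.1317 0.0011 0.0183 t 5.7
t 5.7 tcp [ 0.5091 -0.1013  0.0183] F [0.8 0.1 1.3] shift [ 0.1317 -0.0014  0.0183] turn [ 0.0011  0.0001 -0.0018]
```

```bash
python3 -m jog '[-0.012,0,0,0,0,0,0.3, -0.024,0,0,0,0,0,0.3, -0.036,0,0,0,0,0,0.3, -0.046,0,0,0,0,0,0.3, -0.052,0,0,0,0,0,0.3]'; python3 -m jog '[-0.003,0,0,0,0,0,0.3, -0.006,0,0,0,0,0,0.3]';  python3 m.py
```

```text
t: 6.2
tcp_pos: [0.5047, -0.1521, 0.0178]
orientation: [[0.084, 0.997, 0.0], [0.997, -0.084, 0.001], [0.001, 0.0, -1.0]]
contact_force: [-0.1, 6.8, 5.5]
grip_width: 0.696
t: 6.4
tcp_pos: [0.5042, -0.1575, 0.0177]
orientation: [[0.083, 0.997, 0.0], [0.997, -0.083, 0.001], [0.001, 0.0, -1.0]]
contact_force: [0.6, 5.7, 3.8]
grip_width: 0.701
top 453 u [275.1 329.1] v [-59.8  56.7] rect(u,v) [array([303.8,  -1. ]), array([122.9,  59. ]), np.float64(85.3)] z 0.0409
rear [278. 281. 285. 288. 291. 295. 297. 300. 303. 305.]
front [327. 329. 328. 327. 328. 329. 328. 329. 328. 329.]
side 210 u [173.7 331.9] v [-57.4  63.9] rect(u,v) [array([249.7,  -7.6]), array([166. , 169.6]), np.float64(1.8)] z 0.0378
rear [195. 169. 193. 195. 195. 194. 192. 191. 174. 176.]
front [333. 328. 240. 241. 238. 235. 236. 233. 237. 311.]
tcp u,v,z 0.1886 0.0009 0.0176 t 6.5
t 6.5 tcp [ 0.5042 -0.1581  0.0176] F [-0.4  3.1  2.4] shift [ 0.1886 -0.0009  0.0176] turn [0.0002 0.     0.0001]
```

```bash
python3 -m jog '[-0.0015,0,0,0,0,0,0.3, -0.003,0,0,0,0,0,0.3]' | grep -E 'tcp|force'; python3 -m jog '[-0.001,0,0,0,0,0,0.3, -0.002,0,0,0,0,0,0.3]'| grep -E 'tcp|force'; python3 -m jog '[-0.001,0,0,0,0,0,0.3, -0.0015,0,0,0,0,0,0.3]'| grep -E 'tcp|force'
```

```text
tcp_pos: [0.5039, -0.1603, 0.0176]
contact_force: [0.3, 6.2, 3.9]
tcp_pos: [0.5037, -0.1623, 0.0176]
contact_force: [0.5, 6.1, 5.3]
tcp_pos: [0.5036, -0.1639, 0.0176]
contact_force: [-0.2, 5.0, 4.7]
```

```bash
python3 -m jog '[-0.001,0,0,0,0,0,0.3, -0.002,0,0,0,0,0,0.3]' | grep -E 'tcp|force'; python3 -m jog '[-0.001,0,0,0,0,0,0.3, -0.0015,0,0,0,0,0,0.3]'| grep -E 'tcp|force'; python3 m.py | grep -A2 ^top
```

```text
tcp_pos: [0.5036, -0.1641, 0.0176]
contact_force: [-0.5, 14.0, 8.0]
tcp_pos: [0.5036, -0.1641, 0.0176]
contact_force: [-1.0, 17.2, 9.2]
top 395 u [286.2 334.2] v [-60.2  57.5] rect(u,v) [array([308.5,  -0.7]), array([120.6,  52.8]), np.float64(89.2)] z 0.041
rear [288. 290. 295. 297. 301. 304. 307. 311. 314. 317.]
front [333. 333. 333. 334. 334. 332. 334. 334. 334. 334.]
```

```bash
python3 -m jog '[-0.0015,0,0,0,0,0,0.3, -0.003,0,0,0,0,0,0.3, -0.003,0,0,0,0,0,0.3]' | grep -E 'tcp|force|orient'; python3 -c "
from h import *
s=telemetry.state();print(s['moment'],s['orientation'][:,0],s['contact_force'])"
```

```text
tcp_pos: [0.5036, -0.1642, 0.0175]
orientation: [[0.08, 0.997, -0.001], [0.997, -0.08, 0.008], [0.008, -0.002, -1.0]]
contact_force: [-0.2, 26.4, 11.9]
[ 5.45773008  0.34519141 -0.64616577] [0.0802938  0.99673683 0.00828212] [-0.20848726 26.43726682 11.94371212]
```

Blocked by the rail: the force has risen to 26 N with no further motion. I back off and look.

```bash
python3 -m jog '[0.006,0,0,0,0,0,0.3, 0.02,0,0,0,0,0,0.3, 0.05,0,0,0,0,0,0.3, 0.08,0,0,0,0,0,0.3, 0.08,0,0,0,0,0,0.3]' >/dev/null;  python3 -m jog '[0.01,0,-0.05,0,0,0,0.3, 0.03,0,-0.1,0,0,0,0.3, 0.08,0,-0.14,0,0,0,0.3, 0.12,0,-0.16,0,0,0,0.3, 0.15,0,-0.16,0,0,0,0.3]' >/dev/null; python3 m.py; ls -t pics | head -2; python3 - <<'E'
from h import *
import glob,os
f=sorted(glob.glob("pics/m_top*"),key=os.path.getmtime)[-1]; g=sorted(glob.glob("pics/m_side*"),key=os.path.getmtime)[-1]
a=cv2.resize(cv2.imread(f)[130:280,300:420],(400,500),interpolation=2); b=cv2.resize(cv2.imread(g)[120:220,215:345],(400,308),interpolation=2)
o=np.zeros((500,800,3),np.uint8); o[:,:400]=a; o[:308,400:]=b; cv2.imwrite("pics/flush.png",o)
E
```

```text
top 1494 u [207.  333.4] v [-59.8  58. ] rect(u,v) [array([270.2,  -0.7]), array([129.4, 120.3]), np.float64(0.1)] z 0.041
rear [209. 208. 208. 209. 209. 208. 208. 209. 209. 209.]
front [332. 331. 332. 332. 331. 331. 331. 333. 331. 333.]
side 210 u [240.7 332.3] v [-81.4  -9. ] rect(u,v) [array([284.5, -48.2]), array([98.5, 80.6]), np.float64(3.0)] z 0.0393
rear [253. 241. 240. 246. 305.  nan  nan  nan  nan  nan]
front [328. 327. 329. 325. 331.  nan  nan  nan  nan  nan]
tcp u,v,z -0.0338 0.0011 0.1785 t 9.0
t 9.0 tcp [0.5229 0.0636 0.1785] F [-0.2 -0.3  0.2] shift [-0.034  -0.0017  0.1785] turn [ 0.002  -0.0016  0.007 ]
m_side_9.00.png
m_top_8.95.png
```

View pics/flush.png

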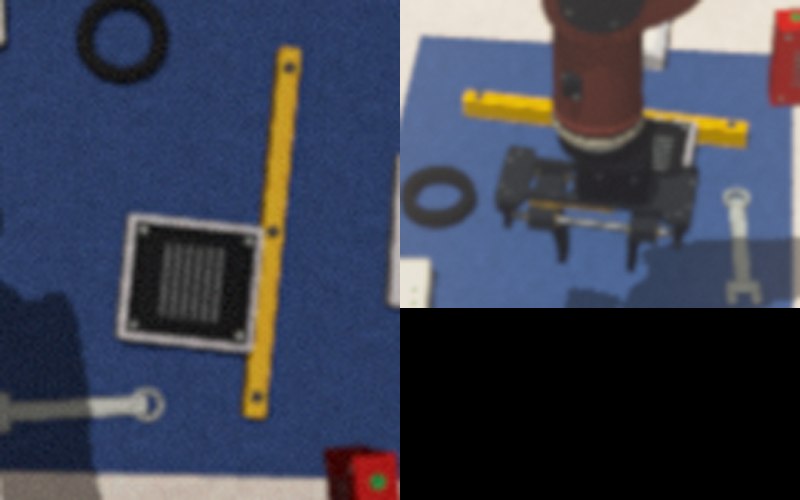

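It looks flush along the whole end in the top view (PC front edge at x≈255 in the crop, touching the rail from y 230 to 350). I clear the arm for an unobstructed measurement of the angle and of the loose objects.

```bash
python3 -m jog '[0,0,-0.045,0,0,0,0.3, 0.04,0,-0.06,0,0,0,0.3, 0.085,0,-0.06,0,0,0,0.3, 0.13,0,-0.06,0,0,0,0.3, 0.17,0,-0.06,0,0,0,0.3]' >/dev/null; python3 - <<'E'
from h import *
P0=cv2.imread("pics/top0.png")
tops=[]
for i in range(6):
    im,d=cams.camera("top"); w=cloud("top",d); tops.append(w)
w=np.nanmean(tops,0); c=np.array([.519,.030,0]); u=(w-c)@D; v=(w-c)@L; z=w[...,2]
hsv=cv2.cvtColor(im,cv2.COLOR_BGR2HSV)
K,Dd,T=model("top")
# project pixels onto plane z
vv,uu=np.mgrid[:420,:560]; n=cv2.undistortPoints(np.stack([uu,vv],-1).reshape(-1,1,2).astype(float),K,Dd).reshape(420,560,2)
r=np.dstack([n[...,0],-n[...,1],-np.ones((420,560))])@T[:3,:3].T
def onz(h): return T[:3,3]+r*((h-T[2,3])/r[...,2])[...,None]
R=onz(.03); Ru=(R-c)@D; Rv=(R-c)@L
ye=(hsv[...,0]>15)&(hsv[...,0]<35)&(hsv[...,1]>120)&(abs(Ru-.346)<.03)&(abs(Rv-.057)<.17)
k=np.polyfit(Rv[ye],Ru[ye],1); print("rail yellow: slope deg",np.degrees(np.arctan(k[0])).round(2),"centre u at v=0",k[1].round(4))
B=onz(.04); Bu=(B-c)@D; Bv=(B-c)@L
bl=(hsv[...,2]>0)&(z>.034)&(z<.05)&(Bu>.19)&(Bu<.333)&(abs(Bv)<.07)
q=cv2.minAreaRect((np.stack([Bu[bl],Bv[bl]],-1)*1000).astype(np.float32)); print("pc rect",q)
# edge angle: rear edge by per-row gradients of mask
ro=np.stack([Bu[bl],Bv[bl]],-1); 
e=[(k2,np.percentile(ro[abs(ro[:,1]-k2)<.004,0],3)) for k2 in np.arange(-.052,.053,.008)]
print("rear edge slope deg",np.degrees(np.polyfit(*np.array(e).T,1)[0]).round(2),"rear u",np.mean([x[1] for x in e]).round(4))
side,_=cams.camera("side")
# change map
for nm in("router","cleaner","drive","screwdriver","wrench","mug","tape"):
    a=spotter.spot_in("top",nm); print(nm,[(round(x["conf"],2),c2w("top",x["xyz"]).round(3).tolist()) for x in a[:1]])
df=(cv2.absdiff(cv2.GaussianBlur(P0,(5,5),0),cv2.GaussianBlur(im,(5,5),0)).max(2)>45).astype(np.uint8)
nl,_,st,ct=cv2.connectedComponentsWithStats(df)
print([(st[i].tolist()) for i in range(1,nl) if st[i,4]>12])
b=cv2.resize(side[120:220,215:345],(780,600),interpolation=2); cv2.imwrite("pics/side_end.png",b); cv2.imwrite("pics/top_end.png",im)
print(telemetry.state()["t"],telemetry.state()["tcp_pos"])
E
```

```text
rail yellow: slope deg -0.16 centre u at v=0 0.3457
pc rect ((269.44171142578125, -1.0937538146972656), (120.26006317138672, 127.03115844726562), 89.96735382080078)
rear edge slope deg -0.23 rear u 0.2106
router [(0.89, [0.772, 0.028, 0.034])]
cleaner [(0.6, [0.751, 0.172, 0.076])]
drive [(0.61, [0.548, -0.489, 0.024])]
screwdriver [(0.79, [0.371, 0.067, 0.022])]
wrench [(0.62, [0.371, -0.12, 0.007])]
mug [(0.89, [0.567, 0.491, 0.037])]
tape [(0.84, [0.734, -0.171, 0.02])]
[[0, 152, 256, 268, 25905], [145, 163, 21, 56, 677], [165, 176, 3, 9, 23], [218, 177, 13, 8, 73], [262, 184, 27, 47, 895], [335, 194, 45, 42, 1109], [248, 248, 30, 7, 167], [262, 270, 55, 63, 1850], [315, 334, 24, 65, 608], [259, 355, 5, 5, 13], [0, 356, 4, 10, 27], [228, 362, 7, 10, 35], [274, 373, 8, 3, 13], [309, 402, 9, 7, 37], [257, 407, 6, 13, 45], [287, 407, 14, 13, 118]]
10.2 [0.53649016 0.22713713 0.23768655]
```

View pics/side_end.png

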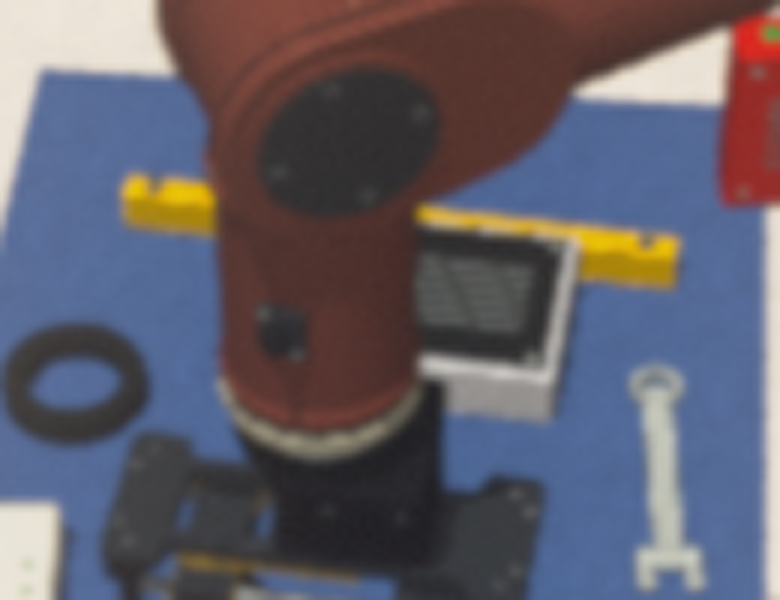

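```bash
python3 -c "
from plant import manip; print(manip.finish_job())"
```

```text
the job is handed in; nothing more can be done
None
```

The silver mini PC is lying flat with its top end flush against the yellow rail. I handed the job in about 10.2 s into the 48 s.

**What I did:** I tipped the PC by pushing near its top, with two fingers about 115 mm up. I then went behind its bottom end and pushed it about 180 mm along the mat until the rail stopped it. The force rose to about 26 N with no further movement, and then I backed the arm off. The gripper never picked it up.

**Last checks:**
- **Flat:** the upper face measured 41 mm high (40 mm expected), with an outline of about 120 × 130 mm.
- **Flush:** the PC and the rail are parallel to about 0.1°. The gap between them came out at zero within the 2 mm calibration. The top picture shows contact along the whole end.
- **Disagreement:** with the arm backed off, the raw depth edge put the PC's front 2–4 mm short of the rail face. I put this down to blurring at the depth edges. The PC's rear edge plus its 130 mm length, the force stop and the picture all say it is touching.
- **Not fully checked:** the arm hid part of the contact in the side view.
- **Other objects:** the networks still found all seven loose objects by name, but I had no starting positions to compare. A before-and-after picture comparison showed changes at the screwdriver, the tray and one red box. I took these for the arm and its shadow, as no push went near them.

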